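# Close the guard interlock with its red key

### The job

Take the red-headed tongue key out of the grey rest and put its steel tongue straight down into the slot on top of the yellow safety switch, holding it all the way down until its black flange sits flat on the switch, then let go. Leave the blue-headed key in the rest.

Things in the scene. Friction and masses are not known exactly. Their poses are not given: they have to be found in the camera images.
- red_key_grip (a point): Centre of the red key's grip head: block 14 (x) x 36 (y) x 42 mm high, ±21 mm in z about this point. Below it a black flange 40 x 60 mm, 6 thick, underside 27 mm below this point; below that a steel tongue 5 (x) x 24 (y) mm, 45 long, ending 72 mm below this point. z up, x across the thickness; same both ways round. Loose, about 100 g, upright at the start.
- blue_key_grip (a point): Centre of the blue grip head of the other key, of the same shape and size, standing in the other slot of the rest. To be left there.
- key_rest: Fixed grey block 60 (x) x 170 (y) mm, 50 mm high, origin at the centre of its underside. Two upright slots 13 x 32 mm, right through, at y = -45 and +45 mm; the red key stands in either one, the blue in the other, tongue down, flange on the top, key x along the rest's x.
- switch_mouth (a point): Centre of the slot mouth in the flat top of the yellow switch (60 x 80 mm, fixed on an aluminium plate), 83 mm above the worktop; z up, x across the slot, y along it. Slot 13 (x) x 32 (y) mm, over 50 mm deep, mouth flared to 27 x 46 mm. The key fits either way round, its y along the slot's; fully in, the flange lies on the top, grip centre 27 mm above this point.
Mind the look-alikes: they are no part of the job. Leave any green look-alike of the part that bears red_key_grip alone.

How it is judged:
On the way, in this order (a step that is already met when the one before it is completed fails the run):
1. the red key is lifted out of the rest (height (world z) of red_key_grip above 0.135 m), for 0.1 s.
2. the red key's tongue is lowered nearly or fully home in the switch slot while still held in the fingers (z of red_key_grip in the frame of switch_mouth below 0.039 m and horizontal distance between red_key_grip and switch_mouth below 0.015 m and contact force between the fingers and red_key above 0.5 N), for 0.1 s.
At the end, for the whole second after the job is handed in: The red key stands at rest in the switch slot, flange on the switch's top face (within 4 mm), within 12 mm of the slot's centre, upright within 10 degrees and along the slot; the blue key is still in its rest, within 20 mm of where it was (z of red_key_grip in the frame of switch_mouth between 0.02 and 0.031 m and horizontal distance between red_key_grip and switch_mouth below 0.012 m and angle between red_key_grip's own z axis and vertical below 0.17 rad and angle between the y axis of red_key_grip and the y axis of switch_mouth, either way round below 0.5 rad and linear speed of red_key below 0.02 m/s and distance of blue_key_grip from where it was at the start of the episode below 0.02 m); the robot touches nothing.
It also fails if it takes over 45 s, if anything falls off the work surface, if the arm or the gripper's body presses on something with over 40 N, if the wrist force passes 120 N, or if a joint passes its speed limit or range.

### The arm

A 6-joint arm with a two-finger parallel gripper is mounted at the origin on a cart in front of the work surface, level with it; the furniture and walls round the work are solid. World frame = base frame: x ahead of the robot, y to its left, z up, the work surface at z = 0. Lengths are in m, angles in rad, forces in N, time in s.
With the tool pointing down it reaches from about 0.225 to 0.875 m from the base axis. Payload 3.4 kg.
Tool frame: the origin (TCP) lies between the finger pads; the fingertips stand 19 mm ahead of it and the grasp point (between the pads) is the TCP; z points along the fingers, y is the line along which they close (so a half turn about z gives the same grasp; the last joint's range is limited). The gripper opens to 85 mm and grips with 20 to 120 N. Pads are 22 mm wide; open, the fingers measure 114 mm over their backs; the gripper's body (76 mm by 85 mm) begins 54 mm behind the grasp point. The pads swing forward as they close: fully open they stand 13 mm farther back than shut.
Start: joints at [-1.347, 0.276, 1.505, -0, 1.361, -0.121], TCP at [0.194, -0.541, 0.25] pointing down, gripper open.
Joint ranges: [-2.89, 2.89], [-0.75, 2.08], [0.22, 2.7], [-1.18, 4.32], [0.11, 2.71], [-2.7, 2.7]. Speed limits (rad/s): [2.57, 2.57, 3.14, 3.14, 3.14, 3.14].

### API

Orientations are given as a unit quaternion [w, x, y, z].
In Python, from rig import get_state, imaging, ticket gives the robot as it stands. The module is installed in compiled form; this text tells all that it offers.
- The arm moves only by the shell command python3 -m inch 'ROWS' [FORCE]. ROWS is JSON, a list of rows, each an object with "claw": the opening, from -1 (shut) to 1 (fully open); "travel": the shift along the world's x, y, z in units of 200 mm (1.0 is 200 mm), a list of three; "turn": the turn about the world's z in units of 180 degrees (1.0 is 180 degrees). A call has 1 to 5 rows; each row is the pose to reach, as a shift and turn from the pose commanded when the call began, turning the shorter way round; what a row does not reach only later rows make up. A row lasts 1/10 s, in which the tool goes at most 50 mm and 8.59 degrees, less where a joint would pass 70% of its speed; a pose out of reach is approached as far as the arm can. A call with a number of a shift or a turn outside -1 to 1 is refused whole. A call with a gripper value outside its range is refused whole. The fingers move at their own pace and stop on an object; FORCE is the grip in N (left out, the last holds). Time passes only in rows, so rows that repeat a pose let the fingers close. It gives the time, the measured TCP pose, the force, the opening and the grip force at its end, in the units of the state.
- get_state(): the state, without advancing time (a new reading comes with each control period).
- imaging.get_image(name): name is "scene" or "top"; returns the picture (420x560x3 uint8, red, green, blue); there is no depth.
- imaging.camera_params(name): a dict with "camera_matrix" (3x3 intrinsics, pixels), "cam_to_world" (4x4, takes a point from camera to world coordinates). Camera axes: x right, y down, z forward; pixel columns grow to the right and rows downward; lengths in m; the calibration is good to about 2 mm. A picture is of the moment at which its call begins. camera_params takes no time and is no camera call.
- ticket.sign_off(): hands the job in; it is judged then, once.
The state is a dict: "clock": time; "qpos": joint angles; "qd": joint speeds; "effort": joint torques, N m; "position": TCP position; "ee_rot": TCP orientation; "contact_force": force on the tool from outside, world axes, zero at the start; "moment": the same for the moment, N m; "width": finger opening in m; "gripper_force": force on a finger pad.
Only numpy, scipy, OpenCV 4.12 (cv2) and the standard library are available. Lean on these libraries where they do the work, as an engineer would, in place of code of your own. Each camera call takes 0.05 s, during which the arm holds its last target. There are 200 camera calls.

## Working session

There is one attempt and no reset: what is moved stays moved. The work goes in short steps, Python scripts to look and compute and a shell command to move; the robot and the scene stay as the last step left them, time stands still between calls to the robot, and variables do not carry over. Pictures are saved under pics/ and viewed, at most 10 in all, crops included, and the job is handed in when it is done.

```bash
mkdir -p pics
python3 - <<'E'
from rig import get_state, imaging
import cv2,numpy as np
for n in("scene","top"):
    cv2.imwrite(f"pics/{n}0.png",cv2.cvtColor(imaging.get_image(n),cv2.COLOR_RGB2BGR))
    p=imaging.camera_params(n);print(n,np.round(p["camera_matrix"],1).tolist(),np.round(p["cam_to_world"],3).tolist())
s=get_state();print(s["clock"],s["position"],s["ee_rot"],s["width"])
E
```

```text
scene [[546.3, 0.0, 285.6], [0.0, 546.3, 206.8], [0.0, 0.0, 1.0]] [[-0.655, -0.363, 0.663, -0.188], [-0.756, 0.33, -0.565, 0.63], [-0.014, -0.872, -0.49, 0.611], [0.0, 0.0, 0.0, 1.0]]
top [[438.8, 0.0, 277.4], [0.0, 438.8, 217.7], [0.0, 0.0, 1.0]] [[0.026, -0.994, 0.104, 0.465], [-1.0, -0.025, 0.017, -0.003], [-0.014, -0.104, -0.994, 0.943], [0.0, 0.0, 0.0, 1.0]]
0.1 [ 0.1942598  -0.54072066  0.24953304] [-8.26645105e-04  9.85177456e-01  1.71536280e-01 -3.07402554e-05] 0.0855559229221815
```

View pics/scene0.png

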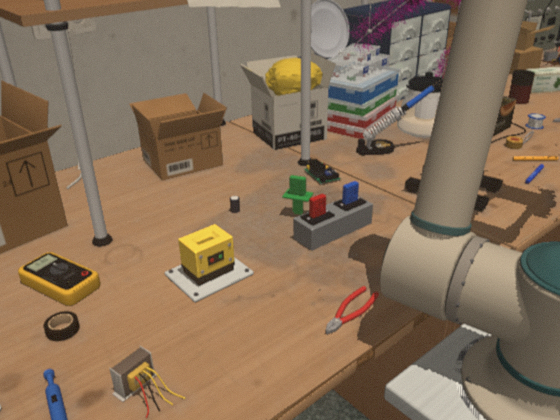

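View pics/top0.png

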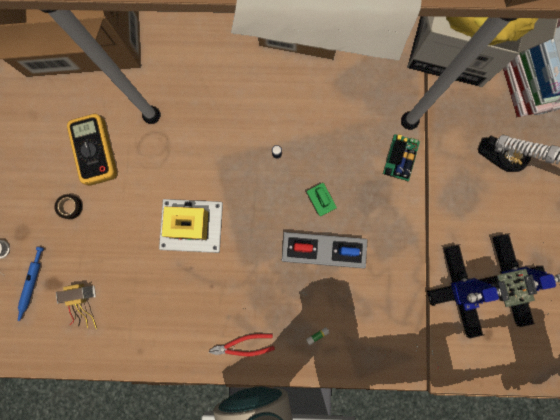

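Top view: the red head is at (303,248) in the rest, the blue at (348,252), and the green look-alike at (320,198) stands off the rest. The yellow switch's slot is at about (184,223). The red head in the grey rest fits the description. I'll confirm it in one enlarged crop.

Run:
```python
import cv2,numpy as np
t=cv2.imread("pics/top0.png");s=cv2.imread("pics/scene0.png")
f=lambda im,x,y,w,h,k:cv2.resize(im[y:y+h,x:x+w],None,fx=k,fy=k,interpolation=cv2.INTER_CUBIC)
a=np.hstack([f(t,155,195,70,60,5.714)[:342,:400],f(t,275,220,100,60,4)[:240,:400] if 0 else cv2.copyMakeBorder(f(t,275,225,100,50,4),0,142,0,0,0)])
b=np.hstack([f(s,160,220,100,62,4)[:248],f(s,280,170,100,62,4)[:248]])
cv2.imwrite("pics/crop1.png",np.vstack([a,b]))
```

```text
(no output)
```

View pics/crop1.png

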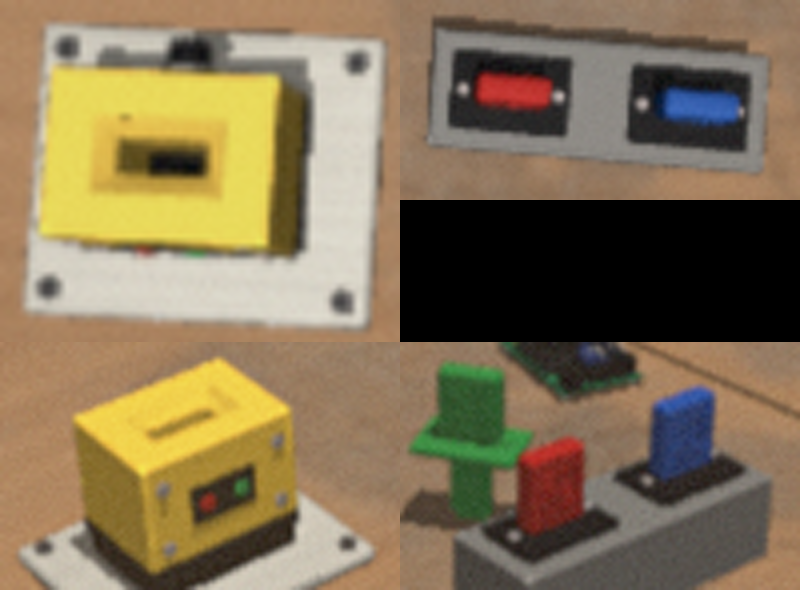

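The crop confirms the red head on a black flange in the grey rest. The green key stands free and the blue one is in the other slot. Next I turn the corner pixels into poses.

```bash
cat > h.py <<'E'
import numpy as np
from rig import imaging
def w(cam,px,z):
    p=imaging.camera_params(cam);K=np.array(p["camera_matrix"]);T=np.array(p["cam_to_world"])
    px=np.atleast_2d(np.array(px,float));d=np.c_[px,np.ones(len(px))]@np.linalg.inv(K).T@T[:3,:3].T
    return T[:3,3]+d*((z-T[2,3])/d[:,2])[:,None]
def rep(n,cam,c,o,off,k,z):
    c=(np.array(c,float)-off+.5)/k-.5+o
    P=w(cam,c,z)[:,:2];e=np.roll(P,-1,0)-P
    print(n,cam,"centre",np.round(P.mean(0),4),"sides mm",np.round(np.hypot(*e.T)*1e3,1),"dirs",np.round(np.degrees(np.arctan2(e[:,1],e[:,0])),1))
E
python3 - <<'E'
from h import *
rep("flange","top",[(452,50),(573,58),(568,137),(449,129)],(275,225),(400,0),4,.056)
rep("rest","top",[(434,28),(770,55),(764,172),(428,144)],(275,225),(400,0),4,.05)
rep("switch","top",[(54,67),(280,74),(268,247),(40,236)],(155,195),(0,0),5.714,.083)
rep("flare","top",[(92,117),(226,120),(221,197),(91,192)],(155,195),(0,0),5.714,.083)
rep("switch","scene",[(75,415),(220,359),(292,408),(150,472)],(160,220),(0,342),4,.083)
rep("headtop","scene",[(519,462),(573,438),(584,447),(530,470)],(280,170),(400,342),4,.098)
rep("flange","scene",[(456,527),(560,486),(618,520),(510,562)],(280,170),(400,342),4,.056)
E
```

```text
flange top centre [ 0.4977 -0.0395] sides mm [61.2 39.8 59.9 39.8] dirs [-92.3 177.4  87.7  -0.8]
rest top centre [ 0.496  -0.0844] sides mm [171.   59.1 169.9  58.9] dirs [-93.2 177.4  86.8  -1.5]
switch top centre [0.5421 0.1985] sides mm [78.7 60.  78.9 58.8] dirs [-90.4 178.6  88.7  -1.7]
flare top centre [0.5418 0.1995] sides mm [46.6 26.7 45.1 26. ] dirs [-89.9 178.9  89.2   2.2]
switch scene centre [0.5381 0.2002] sides mm [76.3 57.4 75.9 61.5] dirs [-9.260e+01  1.798e+02  9.040e+01  1.000e-01]
headtop scene centre [ 0.4909 -0.0324] sides mm [37.  10.8 36.   9.7] dirs [-89.8 165.9  88.7  -9.5]
flange scene centre [ 0.499  -0.0303] sides mm [68.1 45.  68.5 43.2] dirs [-94.  176.4  84.4  -4. ]
```

```bash
R='{"claw":1,"travel":[0.6,1,0],"turn":0.15}'; python3 -m inch '[{"claw":1,"travel":[0.6,1,0],"turn":0.15},{"claw":1,"travel":[0.6,1,0],"turn":0.15},{"claw":1,"travel":[0.6,1,0],"turn":0.15},{"claw":1,"travel":[0.6,1,0],"turn":0.15},{"claw":1,"travel":[0.6,1,0],"turn":0.15}]' 40
python3 -m inch '[{"claw":1,"travel":[0.6,1,0],"turn":0.15},{"claw":1,"travel":[0.6,1,0],"turn":0.15},{"claw":1,"travel":[0.6,1,0],"turn":0.15},{"claw":1,"travel":[0.6,1,0],"turn":0.15},{"claw":1,"travel":[0.6,1,0],"turn":0.15}]'
```

```text
clock: 0.6
position: [0.315, -0.3379, 0.25]
ee_rot: [-0.001, 0.918, 0.397, 0.0]
contact_force: [0.0, -0.8, 0.1]
width: 0.0854
gripper_force: 0.0
clock: 1.1
position: [0.4351, -0.1382, 0.2501]
ee_rot: [-0.0, 0.799, 0.601, 0.0]
contact_force: [0.8, -1.1, 0.4]
width: 0.0855
gripper_force: 0.0
```

```bash
python3 -m inch '[{"claw":1,"travel":[0.315,0.494,-0.3],"turn":0.074},{"claw":1,"travel":[0.315,0.494,-0.3],"turn":0.074},{"claw":1,"travel":[0.315,0.494,-0.3],"turn":0.074},{"claw":1,"travel":[0.315,0.494,-0.3],"turn":0.074},{"claw":1,"travel":[0.315,0.494,-0.3],"turn":0.074}]'
python3 - <<'E'
from rig import imaging
import cv2,numpy as np
f=lambda im,x,y,w,h,k:cv2.resize(im[y:y+h,x:x+w],None,fx=k,fy=k,interpolation=cv2.INTER_CUBIC)[...,::-1]
t=imaging.get_image("top");s=imaging.get_image("scene")
cv2.imwrite("pics/near.png",np.hstack([f(t,250,200,130,100,3),f(s,260,120,130,100,3)]))
E
```

```text
clock: 1.6
position: [0.497, -0.042, 0.1897]
ee_rot: [-0.001, 0.724, 0.689, -0.001]
contact_force: [-0.2, 0.5, 0.1]
width: 0.0856
gripper_force: 0.0
```

View pics/near.png

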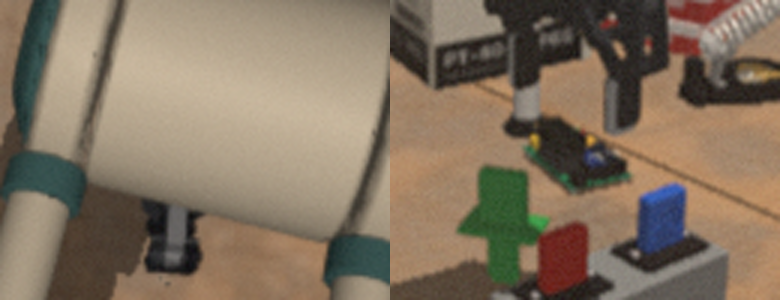

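Run:
```python
import numpy as np
from rig import imaging
p=imaging.camera_params("scene");K=np.array(p["camera_matrix"]);T=np.linalg.inv(np.array(p["cam_to_world"]))
for n,q in dict(headtop=(.498,-.0395,.098),headtop_alt=(.493,-.034,.098),tipFar=(.547,-.045,.184),tipNear=(.447,-.04,.184),flc=(.498,-.0395,.05),bluetop=(.4938,-.1294,.098)).items():
    c=K@(T@np.r_[q,1])[:3];c=c[:2]/c[2];print(n,c,"crop",(c-[260,120])*3+[390,0])
```

```text
headtop [317.66215449 195.26299963] crop [562.98646348 225.78899888]
headtop_alt [317.40568227 197.03205962] crop [562.21704681 231.09617886]
tipFar [303.10821594 147.30882324] crop [519.32464783  81.92646971]
tipNear [337.69509388 163.75135772] crop [623.08528164 131.25407315]
flc [317.31038661 216.12265611] crop [561.93115984 288.36796833]
bluetop [350.3866393  182.17853339] crop [661.15991791 186.53560016]
```

The fingers and both heads project where expected, so I go down around the red head.

```bash
python3 -m inch '[{"claw":1,"travel":[0,0,-0.2],"turn":0},{"claw":1,"travel":[0,0,-0.4],"turn":0},{"claw":1,"travel":[0,0,-0.535],"turn":0},{"claw":1,"travel":[0,0,-0.535],"turn":0}]'
python3 -m inch '[{"claw":-1,"travel":[0,0,0],"turn":0},{"claw":-1,"travel":[0,0,0],"turn":0},{"claw":-1,"travel":[0,0,0],"turn":0},{"claw":-1,"travel":[0,0,0],"turn":0},{"claw":-1,"travel":[0,0,0],"turn":0}]' 50
python3 -m inch '[{"claw":-1,"travel":[0,0,0],"turn":0},{"claw":-1,"travel":[0,0,0],"turn":0},{"claw":-1,"travel":[0,0,0],"turn":0}]'
```

```text
clock: 2.1
position: [0.4944, -0.0431, 0.081]
ee_rot: [-0.003, 0.726, 0.688, -0.002]
contact_force: [-0.6, 0.3, 0.5]
width: 0.0855
gripper_force: 0.0
clock: 2.6
position: [0.4978, -0.0425, 0.0843]
ee_rot: [0.001, 0.725, 0.689, 0.0]
contact_force: [-2.4, 0.7, 6.6]
width: 0.0136
gripper_force: 48.4
clock: 2.9
position: [0.498, -0.0425, 0.0843]
ee_rot: [0.001, 0.725, 0.689, 0.0]
contact_force: [0.3, -0.7, 6.4]
width: 0.0131
gripper_force: 50.1
```

```bash
python3 -m inch '[{"claw":-1,"travel":[0,0,0.1],"turn":0},{"claw":-1,"travel":[0,0,0.25],"turn":0},{"claw":-1,"travel":[0,0,0.4],"turn":0},{"claw":-1,"travel":[0,0,0.55],"turn":0},{"claw":-1,"travel":[0,0,0.625],"turn":0}]'
python3 -m inch '[{"claw":-1,"travel":[0.1,0.15,0],"turn":0.009},{"claw":-1,"travel":[0.1,0.3,0],"turn":0.009},{"claw":-1,"travel":[0.1,0.45,0],"turn":0.009},{"claw":-1,"travel":[0.1,0.6,0],"turn":0.009},{"claw":-1,"travel":[0.1,0.75,0],"turn":0.009}]'
python3 -m inch '[{"claw":-1,"travel":[0.115,0.15,0],"turn":0},{"claw":-1,"travel":[0.115,0.3,0],"turn":0},{"claw":-1,"travel":[0.115,0.444,0],"turn":0},{"claw":-1,"travel":[0.115,0.444,0],"turn":0},{"claw":-1,"travel":[0.115,0.444,0],"turn":0}]'
python3 - <<'E'
from rig import imaging,get_state
import cv2,numpy as np
f=lambda im,x,y,w,h,k:cv2.resize(im[y:y+h,x:x+w],None,fx=k,fy=k,interpolation=cv2.INTER_CUBIC)[...,::-1]
t=imaging.get_image("top");s=imaging.get_image("scene")
cv2.imwrite("pics/over.png",np.hstack([f(t,130,160,100,120,4),f(s,160,140,100,120,4)]))
s=get_state();print(s["position"],s["ee_rot"])
E
```

```text
clock: 3.4
position: [0.4982, -0.0424, 0.2107]
ee_rot: [0.002, 0.725, 0.689, 0.001]
contact_force: [-0.3, -0.4, -1.5]
width: 0.0136
gripper_force: 49.1
clock: 3.9
position: [0.5168, 0.1088, 0.2078]
ee_rot: [-0.0, 0.715, 0.699, -0.0]
contact_force: [-0.3, -0.2, -1.5]
width: 0.0133
gripper_force: 49.1
clock: 4.4
position: [0.5398, 0.1968, 0.2076]
ee_rot: [-0.0, 0.714, 0.7, -0.001]
contact_force: [-0.8, 0.1, -1.1]
width: 0.0133
gripper_force: 49.3
[0.53999424 0.19570726 0.20792431] [ 1.85141170e-05  7.15170220e-01  6.98950050e-01 -6.18459567e-04]
```

View pics/over.png

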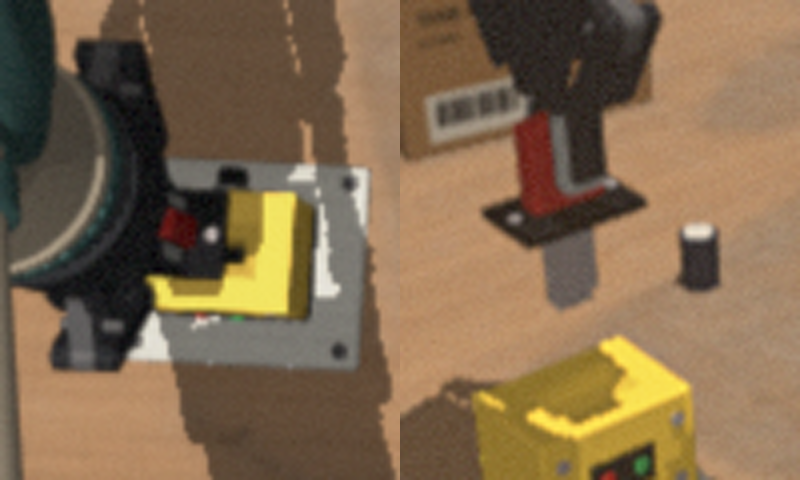

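Run:
```python
from h import *
rep("flange","scene",[(483,211),(590,168),(647,202),(527,242)],(160,140),(400,0),4,.1796)
print("flange -y end (top cam)",w("top",[((226+.5)/4-.5+130,(234+.5)/4-.5+160)],.1796))
```

```text
flange scene centre [0.535  0.2039] sides mm [56.6 43.7 57.6 36.2] dirs [-86.7 179.9  85.9  -1.6]
flange -y end (top cam) [[0.54010741 0.17007089 0.1796    ]]
```

Top camera: the key is at about (0.540, 0.200) over the switch at (0.542, 0.199), so it is within about 2 mm and inside the flare. I lower it in stages.

```bash
python3 -m inch '[{"claw":-1,"travel":[0.006,-0.005,-0.1],"turn":0},{"claw":-1,"travel":[0.006,-0.005,-0.2],"turn":0},{"claw":-1,"travel":[0.006,-0.005,-0.25],"turn":0},{"claw":-1,"travel":[0.006,-0.005,-0.3],"turn":0},{"claw":-1,"travel":[0.006,-0.005,-0.3],"turn":0}]'
```

```text
clock: 5.0
position: [0.5409, 0.1947, 0.1472]
ee_rot: [-0.001, 0.715, 0.699, -0.001]
contact_force: [-0.1, -0.6, -2.1]
width: 0.0134
gripper_force: 49.3
```

```bash
python3 -m inch '[{"claw":-1,"travel":[0,0,-0.05],"turn":0},{"claw":-1,"travel":[0,0,-0.09],"turn":0},{"claw":-1,"travel":[0,0,-0.12],"turn":0},{"claw":-1,"travel":[0,0,-0.14],"turn":0},{"claw":-1,"travel":[0,0,-0.14],"turn":0}]'
```

```text
clock: 5.5
position: [0.5411, 0.1954, 0.1196]
ee_rot: [-0.0, 0.715, 0.699, -0.001]
contact_force: [0.7, 0.2, -0.9]
width: 0.0136
gripper_force: 49.3
```

```bash
python3 -m inch '[{"claw":-1,"travel":[0,0,-0.01],"turn":0},{"claw":-1,"travel":[0,0,-0.015],"turn":0},{"claw":-1,"travel":[0,0,-0.02],"turn":0},{"claw":-1,"travel":[0,0,-0.02],"turn":0}]'
```

```text
clock: 5.9
position: [0.5418, 0.1955, 0.1173]
ee_rot: [0.0, 0.715, 0.699, 0.0]
contact_force: [-1.1, -0.5, 4.1]
width: 0.0133
gripper_force: 50.1
```

Contact force has risen by about 5.5 N at the expected height, so the flange is seated. Release and retreat.

```bash
python3 -m inch '[{"claw":-1,"travel":[0,0,-0.01],"turn":0},{"claw":-1,"travel":[0,0,-0.01],"turn":0},{"claw":-1,"travel":[0,0,0],"turn":0}]'
python3 -m inch '[{"claw":1,"travel":[0,0,0],"turn":0},{"claw":1,"travel":[0,0,0],"turn":0},{"claw":1,"travel":[0,0,0],"turn":0},{"claw":1,"travel":[0,0,0],"turn":0},{"claw":1,"travel":[0,0,0],"turn":0}]'
python3 -m inch '[{"claw":1,"travel":[0,0,0.1],"turn":0},{"claw":1,"travel":[0,0,0.3],"turn":0},{"claw":1,"travel":[0,0,0.5],"turn":0},{"claw":1,"travel":[0,0,0.6],"turn":0},{"claw":1,"travel":[0,0,0.6],"turn":0}]'
python3 -m inch '[{"claw":1,"travel":[-0.2,-0.2,0],"turn":0},{"claw":1,"travel":[-0.4,-0.4,0],"turn":0},{"claw":1,"travel":[-0.6,-0.6,0],"turn":0},{"claw":1,"travel":[-0.6,-0.6,0],"turn":0},{"claw":1,"travel":[-0.6,-0.6,0],"turn":0}]'
python3 - <<'E'
from rig import imaging
import cv2,numpy as np
f=lambda im,x,y,w,h,k:cv2.resize(im[y:y+h,x:x+w],None,fx=k,fy=k,interpolation=cv2.INTER_CUBIC)[...,::-1]
t=imaging.get_image("top");s=imaging.get_image("scene")
cv2.imwrite("pics/end.png",np.hstack([f(t,130,160,100,120,4),f(s,160,180,100,120,4)]))
E
```

```text
clock: 6.2
position: [0.5419, 0.1955, 0.1175]
ee_rot: [0.001, 0.715, 0.699, 0.001]
contact_force: [0.6, 0.1, -1.5]
width: 0.0134
gripper_force: 49.3
clock: 6.7
position: [0.5415, 0.1954, 0.116]
ee_rot: [-0.0, 0.715, 0.699, -0.0]
contact_force: [0.1, 0.3, 1.4]
width: 0.084
gripper_force: 0.0
clock: 7.2
position: [0.5435, 0.1959, 0.24]
ee_rot: [0.002, 0.715, 0.699, 0.003]
contact_force: [0.2, 0.4, -0.1]
width: 0.0851
gripper_force: 0.0
clock: 7.7
position: [0.4184, 0.074, 0.2351]
ee_rot: [-0.001, 0.716, 0.698, -0.001]
contact_force: [0.3, 0.4, 0.4]
width: 0.0854
gripper_force: 0.0
```

View pics/end.png

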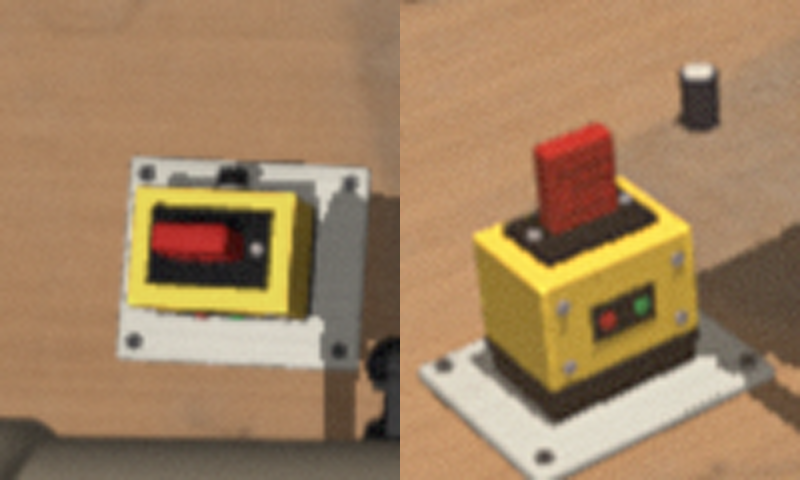

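The end view shows the flange flat and centred on the switch, with the red head upright and the gripper clear.

```bash
python3 -c "
from rig import ticket;print(ticket.sign_off())"
```

```text
the job is handed in; nothing more can be done
None
```

The red key is in the switch slot, released and upright with its flange flat on the switch, and I never touched the blue key; the job was handed in at about 8 s on the robot's clock, and the sign-off returned no verdict.

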